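Fetch the nut from under the reed rack

TASK

A brass thumb nut has been dropped and lies hidden under the low rack: draw the flat hooked probe out of its cubby by the end that sticks out, lay it down on the bench, and take it again by its wooden handle. Sweep it under the rack, catch the nut from behind with the probe's toe and drag it out in front of the rack, then lay the probe down flat on the bench and put the nut into the tray that holds the other nut like it. Leave the other things where they are.

Things in the scene. Friction and masses are not known exactly. Their poses are not given: they have to be found in the camera images.
- rack: Low plywood rack fixed on the bench, 130 (x) x 300 (y) mm: roof 16 mm thick over a 20 mm gap that is open only at the -x face (toward the robot). Origin: centre of its footprint, on the bench. The gap spans local x -65 (open edge) to +55 (back wall), y -138 to +138 mm. Reed blocks on the roof, local x +9 to +59 mm, up to 75 mm above the bench
- cubby_mouth (a point): Centre of the mouth of the fixed wooden tool cubby (170 long, 90 wide, 64 mm high, no floor), on the bench. The cubby extends 170 mm along local +x; the mouth looks along local -x and is 58 mm wide, 40 mm high. The probe lies in it handle first
- probe_blade (a point): Point on the centre line of the blade, half-way up, 46 mm from the tip: middle of the clear piece between toe and cubby (at first only the last 80 mm stick out). Probe: flat aluminium bar 22 wide, 6 thick, 140 mm from handle to tip, L-shaped toe at the tip, wooden handle, 230 mm in all, 0.12 kg, flush underneath. Local x from handle to tip, y to the toe's side, z up
- probe_handle (a point): Point in the probe's wooden handle (90 long, 24 wide, 26 mm high, too high for the rack's gap): centre of width and height, 35 mm behind the handle's front end, 175 mm behind the probe's tip, 163 mm behind the toe's inner face. Axes as probe_blade
- probe_end (a point): Rear end of the probe's handle, centre of width, 13 mm above the underside; 230 mm behind the tip. Axes as probe_blade
- probe_toe (a point): Middle of the inner (handle-side) face of the probe's toe, 3 mm above the underside. The toe is 12 mm long in x, sticks out 35 mm in local +y beyond the blade's edge (this point is 28.5 mm from the blade's centre line), 6 mm thick. Axes as probe_blade
- nut_center (a point): The dropped brass thumb nut, 35 g: flange 24 mm across and 5 mm high, on it a hub 16 mm across, 16 mm high in all. Point at its centre, 8 mm above its underside. It starts flat under the rack, out of sight, at rack-local x -10 to +13 mm, y -30 to +90 mm
- nut_tray: Fixed open wooden tray that holds one like nut (near its local +x end); 100 (x) x 88 (y) x 22 mm high, walls and floor 5 mm; origin at the centre of its underside. Free room around local x = -20 mm
- button_tray: Tray of the same shape with two white buttons in it; not the place for the nut
- mate_center (a point): The other nut, same shape, in its tray; leave it there (centre point)
- button0_center (a point): White plastic button, 16 mm across, 11 mm high, in the button tray; leave it
- button1_center (a point): Second white button; leave it
- screwdriver: Screwdriver lying on the bench; leave it
- awl: Awl with wooden handle, 130 mm long, lying on the bench; leave it
- pliers: Pliers, about 150 mm long, lying on the bench; leave them
- key_block: Plain wooden block 75 x 26 x 20 mm on the bench; leave it
- reed_plate: Slotted aluminium plate 130 x 46 x 6 mm on the bench; leave it
Mind the look-alikes: they are no part of the job. What is shaped like the nut_tray but pink is not meant.

How it is judged:
By the outcome, as a careful person would: the job done as asked, in the order asked, and still so for the second after the job is handed in, with the robot touching nothing.
It also fails if it takes over 72 s, if anything falls off the work surface, if the arm or the gripper's body presses on something with over 40 N, if the wrist force passes 120 N, or if a joint passes its speed limit or range.

ROBOT

A 6-joint arm with a two-finger parallel gripper is mounted at the origin on the work surface. World frame = base frame: x ahead of the robot, y to its left, z up, the work surface at z = 0. Lengths are in m, angles in rad, forces in N, time in s.
With the tool pointing down it reaches from about 0.3 to 0.85 m from the base axis. Payload 5.4 kg.
Tool frame: the origin (TCP) lies between the finger pads; the fingertips stand 19 mm ahead of it and the grasp point (between the pads) is the TCP (bot.tips_ahead is the z of the fingertips in the tool frame, in m); z points along the fingers, y is the line along which they close (so a half turn about z gives the same grasp; the last joint's range is limited). The gripper opens to 85 mm and grips with 20 to 120 N. Pads are 22 mm wide; open, the fingers measure 114 mm over their backs; the gripper's body (76 mm by 85 mm) begins 54 mm behind the grasp point. The pads swing forward as they close: fully open they stand 13 mm farther back than shut.
Start: joints at [-1.411, 0.158, 1.597, -0, 1.386, -0.21], TCP at [0.208, -0.536, 0.25] pointing down, gripper open.
Joint ranges: [-2.91, 2.91], [-0.94, 2.29], [0.18, 2.7], [-1.29, 4.43], [0.17, 2.64], [-3, 3]. Speed limits (rad/s): [2.57, 2.57, 3.14, 3.14, 3.14, 3.14].

INTERFACE

Orientations are given as [roll, pitch, yaw] about the fixed x, y, z axes, in that order (R = Rz(yaw) Ry(pitch) Rx(roll)).
In Python, from rig import bot gives the robot as it stands. The module is installed in compiled form; this text tells all that it offers.
- The arm moves only by the shell command python3 -m crank 'ROWS' [FORCE]. ROWS is JSON, a list that holds one entry, the list of rows, each a list of 5 numbers: the finger opening in cm, from 0 to 8.54, then the shift along the tool's x, y, z in cm, then the turn about the tool's z in degrees. A call has 1 to 10 rows; each row shifts and turns the commanded pose from where the row before left it, along the tool's axes as they then stand; what a row does not reach is not made up. A row lasts 1/10 s, in which the tool goes at most 50 mm and 8.59 degrees, less where a joint would pass 70% of its speed; a pose out of reach is approached as far as the arm can. A call with a gripper value outside its range is refused whole. The fingers move at their own pace and stop on an object; FORCE is the grip in N (left out, the last holds). Time passes only in rows, so rows that do not move let the fingers close. It gives the time, the measured TCP pose, the force, the opening and the grip force at its end, in the units of the state.
- bot.read_state(): the state, without advancing time (a new reading comes with each control period).
- bot.capture(name): name is "scene" or "side" or "wrist"; returns the picture (480x640x3 uint8, red, green, blue); there is no depth.
- bot.calibration(name): a dict with "camera_matrix" (3x3 intrinsics, pixels), "extrinsics" (4x4, takes a point from camera to world coordinates); the wrist camera has in their place "tool_from_camera" (4x4, takes a point from camera to tool coordinates, whose origin is the TCP and whose axes are the flange's). Camera axes: x right, y up, looking along -z (the intrinsics and any distortion apply to the point x, -y, -z); pixel columns grow to the right and rows downward; lengths in m; the calibration is good to about 2 mm. A picture is of the moment at which its call begins: read the wrist's pose just before it. calibration takes no time and is no camera call.
- bot.hand_in(): hands the job in; it is judged then, once.
The state is a dict: "time": time; "joint_positions": joint angles; "dq": joint speeds; "joint_efforts": joint torques, N m; "tcp_pos": TCP position; "tool_rot": TCP orientation; "contact_force": force on the tool from outside, world axes, zero at the start; "moment": the same for the moment, N m; "gripper_width": opening from 0.0 (shut) to 1.0 (fully open); "grasp_force": force on a finger pad.
Only numpy, scipy, OpenCV 4.12 (cv2) and the standard library are available. Lean on these libraries where they do the work, as an engineer would, in place of code of your own. Each camera call takes 0.05 s, during which the arm holds its last target. There are 200 camera calls.

## Working session

There is one attempt and no reset: what is moved stays moved. The work goes in short steps, Python scripts to look and compute and a shell command to move; the robot and the scene stay as the last step left them, time stands still between calls to the robot, and variables do not carry over. Pictures are saved under pics/ and viewed, at most 14 in all, crops included, and the job is handed in when it is done.

```bash
mkdir -p pics
python3 - <<'E'
from rig import bot
import cv2,numpy as np
s=bot.read_state();print({k:np.round(v,3).tolist() for k,v in s.items()}, bot.tips_ahead)
for n in("scene","side","wrist"):
    im=bot.capture(n);cv2.imwrite(f"pics/{n}0.png",im[:,:,::-1])
    c=bot.calibration(n);print(n,{k:np.round(v,4).tolist() for k,v in c.items()})
E
```

```text
{'time': 0.0, 'joint_positions': [-1.411, 0.159, 1.598, 0.0, 1.386, -0.21], 'dq': [0.001, -0.0, 0.001, -0.0, -0.001, 0.001], 'joint_efforts': [-0.003, -39.6, -33.144, -0.0, 0.008, 0.0], 'tcp_pos': [0.208, -0.536, 0.249], 'tool_rot': [-3.14, -0.0, 0.37], 'contact_force': [-0.214, -1.122, 0.763], 'moment': [0.023, 0.019, -0.001], 'grasp_force': 0.0, 'gripper_width': 1.003} 0.019
scene {'camera_matrix': [[542.2392, 0.0, 320.4126], [0.0, 542.2392, 242.465], [0.0, 0.0, 1.0]], 'extrinsics': [[-0.1348, -0.7954, 0.591, 1.2866], [0.9908, -0.1025, 0.0879, 0.0844], [-0.0093, 0.5974, 0.8019, 1.1135], [0.0, 0.0, 0.0, 1.0]]}
side {'camera_matrix': [[526.9883, 0.0, 319.5469], [0.0, 526.9883, 232.293], [0.0, 0.0, 1.0]], 'extrinsics': [[-0.8811, 0.3668, -0.2984, 0.1067], [-0.4725, -0.7063, 0.5271, 0.6586], [-0.0174, 0.6055, 0.7957, 1.0176], [0.0, 0.0, 0.0, 1.0]]}
wrist {'camera_matrix': [[395.937, 0.0, 313.1059], [0.0, 395.937, 237.3221], [0.0, 0.0, 1.0]], 'tool_from_camera': [[0.0003, 0.9558, 0.2939, 0.075], [1.0, -0.0002, -0.0005, 0.0007], [-0.0005, 0.2939, -0.9558, -0.1221], [0.0, 0.0, 0.0, 1.0]]}
```

View pics/scene0.png

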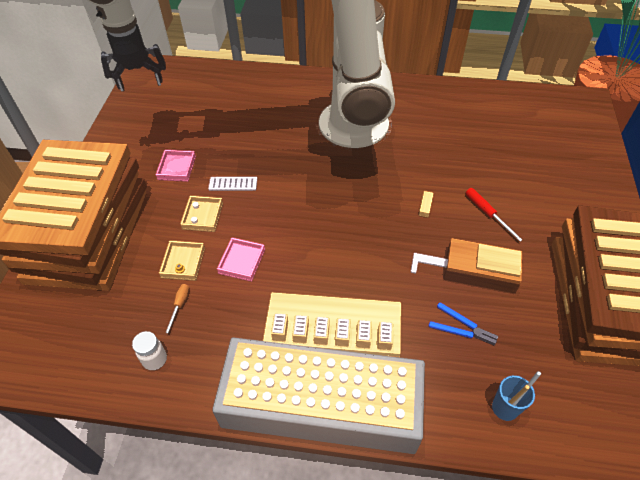

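View pics/side0.png

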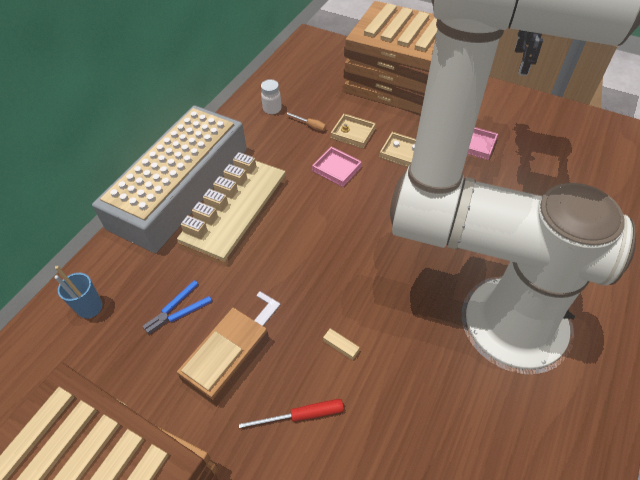

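Scene view: the robot is at the top, with the rack at (265–400, 295–352). The probe blade and toe stick out at (412–447, 255–272) from the cubby at (447–521, 240–287). The nut tray is at (181,260), the button tray at (201,213), and the pink decoys at (241,259) and (176,165).

```bash
cat > h.py <<'E'
from rig import bot
import cv2,numpy as np
def ray(n,uv,T=None):
    c=bot.calibration(n);K=c["camera_matrix"]
    E=c["extrinsics"] if T is None else T
    u,v=uv;d=np.array([(u-K[0,2])/K[0,0],-(v-K[1,2])/K[1,1],-1.])
    return E[:3,3],E[:3,:3]@d
def pt(n,uv,z,T=None):
    o,d=ray(n,uv,T);return o+d*(z-o[2])/d[2]
def proj(n,p):
    c=bot.calibration(n);E=c["extrinsics"];q=E[:3,:3].T@(np.array(p)-E[:3,3]);K=c["camera_matrix"]
    return K[0,2]+K[0,0]*q[0]/-q[2],K[1,2]-K[1,1]*q[1]/-q[2]
def wristT():
    from scipy.spatial.transform import Rotation as R
    s=bot.read_state();T=np.eye(4);T[:3,:3]=R.from_euler('xyz',s["tool_rot"]).as_matrix();T[:3,3]=s["tcp_pos"]
    return T@bot.calibration("wrist")["tool_from_camera"]
E
python3 - <<'E'
import cv2,numpy as np
a=cv2.imread("pics/scene0.png");
c1=cv2.resize(a[235:295,400:530],None,fx=5,fy=5,interpolation=cv2.INTER_CUBIC)[:300,:650]
c2=cv2.resize(a[285:360,255:415],None,fx=4,fy=4,interpolation=cv2.INTER_CUBIC)
out=np.zeros((600,650,3),np.uint8);out[:300]=c1;out[300:600,:640]=c2
cv2.imwrite("pics/crop1.png",out)
E
```

```text
(no output)
```

View pics/crop1.png

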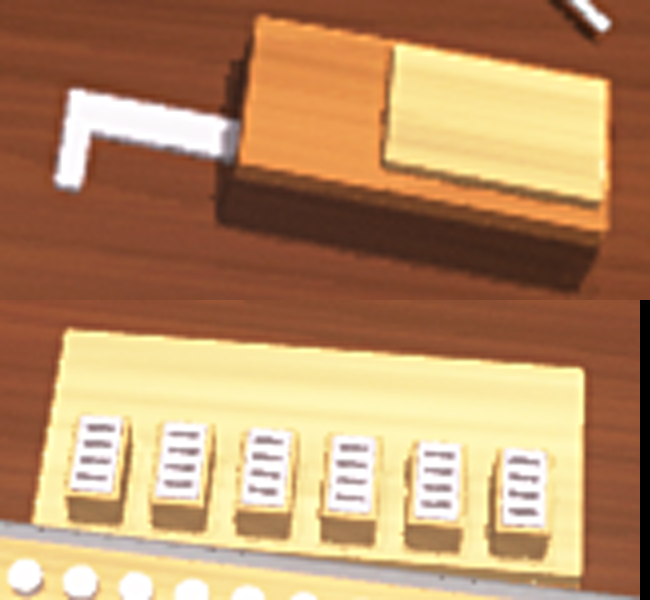

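Run:
```python
from h import *
P=lambda u,v,z:pt("scene",(u,v),z)
f=lambda n,p:print(n,np.round(p*1000).astype(int))
for n,uv,z in [("tipcorner",(414.4,252.6),.006),("toe end out",(411,272.4),.006),("toe end in",(416,273),.006),("innercorner",(418.4,262),.006),
 ("bl top",(447,258.7),.006),("bl low",(446.2,267),.006),
 ("cub m l",(451.5,238.5),.064),("cub m r",(447.5,269),.064),("cub f r",(521,281),.064),("cub f l",(521.5,250.5),.064),
 ("rack nl",(271.5,292.5),.036),("rack nr",(400.75,301.75),.036),("rack fr",(400,353.5),.036)]: f(n,P(*uv,z))
# trays
im=cv2.imread("pics/scene0.png");hsv=cv2.cvtColor(im,cv2.COLOR_BGR2HSV)
for nm,lo,hi,area in[("yellow",(18,60,120),(32,255,255),300),("pink",(150,60,120),(178,255,255),300)]:
    m=cv2.inRange(hsv,lo,hi);m=cv2.morphologyEx(m,cv2.MORPH_CLOSE,np.ones((5,5)))
    for c in cv2.findContours(m,cv2.RETR_EXTERNAL,cv2.CHAIN_APPROX_NONE)[0]:
        if cv2.contourArea(c)>area:
            w=np.array([P(*q[0],.022)[:2] for q in c],np.float32)*1000;r=cv2.minAreaRect(w)
            print(nm,c.mean(0)[0].round(),np.round(r[0]),np.round(r[1]),round(r[2],1))
# side check
print([np.round(proj("side",p)) for p in [P(414.4,252.6,.006),P(271.5,292.5,.036),P(400.75,301.75,.036)]])
f("mate",P(179.5,267,.01))
```

```text
tipcorner [472 201   6]
toe end out [532 195   6]
toe end in [533 207   6]
innercorner [499 212   6]
bl top [480 282   6]
bl low [505 280   6]
cub m l [461 282  64]
cub m r [552 272  64]
cub f r [563 438  64]
cub f l [476 447  64]
rack nl [ 651 -127   36]
rack nr [637 171  36]
rack fr [765 176  36]
yellow [625. 301.] [560. 686.] [67. 34.] 89.8
yellow [333. 361.] [774.  15.] [289. 391.] 0.1
yellow [623. 281.] [503. 692.] [78. 34.] 89.6
yellow [620. 261.] [445. 697.] [91. 34.] 89.8
yellow [499. 259.] [475. 405.] [102.  72.] 83.9
yellow [181. 258.] [ 572. -370.] [99. 86.] 2.5
yellow [619. 243.] [388. 703.] [ 34. 102.] 0.1
yellow [616. 225.] [332. 708.] [ 40. 119.] 5.4
yellow [ 38. 217.] [ 494. -780.] [ 36. 195.] 0.3
yellow [201. 211.] [ 419. -361.] [99. 87.] 1.7
yellow [ 49. 200.] [ 435. -778.] [ 36. 191.] 0.2
yellow [ 58. 184.] [ 375. -778.] [ 36. 191.] 0.2
yellow [ 67. 168.] [ 316. -778.] [ 37. 191.] 0.4
yellow [ 75. 154.] [ 256. -778.] [191.  36.] 89.9
yellow [472.  70.] [-287.  362.] [ 93. 187.] 0.1
yellow [537.  76.] [-276.  582.] [202. 128.] 72.9
yellow [265.  57.] [-263. -335.] [252.  90.] 64.8
yellow [200.  49.] [-309. -559.] [250. 136.] 89.8Traceback (most recent call last):
  File "<stdin>", line 14, in <module>
  File "<stdin>", line 2, in <lambda>
  File "h.py", line 9, in pt
    o,d=ray(n,uv,T);return o+d*(z-o[2])/d[2]
        ~~~^^^^^^^^
  File "h.py", line 4, in ray
    c=bot.calibration(n);K=c["camera_matrix"]
ValueError: time passes only in moves, steps and waits
```

```bash
sed -i 's/^import cv2,numpy as np/import cv2,numpy as np,functools\ncal=functools.lru_cache(None)(bot.calibration)/; s/bot\.calibration("wrist")/cal("wrist")/; s/c=bot.calibration(n)/c=cal(n)/' h.py; head -6 h.py
python3 -m crank '[[[8.5,3.2,-3.69,0,0],[8.5,3.2,-3.69,0,0],[8.5,3.2,-3.69,0,0],[8.5,3.2,-3.69,0,0],[8.5,3.2,-3.69,0,0],[8.5,3.2,-3.69,0,0],[8.5,3.2,-3.69,0,0],[8.5,3.2,-3.69,0,0],[8.5,3.2,-3.69,0,0],[8.5,3.2,-3.69,0,0]]]' 40
python3 -m crank '[[[8.5,3.2,-3.69,0,0],[8.5,3.2,-3.69,0,0],[8.5,3.2,-3.69,0,0],[8.5,3.2,-3.69,0,0],[8.5,3.2,-3.69,0,0],[8.5,3.2,-3.69,0,0],[8.5,3.2,-3.69,0,0],[8.5,0,0,0,-8],[8.5,0,0,0,-8],[8.5,0,0,0,-8]]]'
python3 -m crank '[[[6,0,0,0,-8],[6,0,0,0,-8],[6,0,0,0,-8],[6,0,0,0,-8],[6,0,0,0,-8.3],[6,0,0,0,0],[6,0,0,0,0]]]'
```

```text
from rig import bot
import cv2,numpy as np,functools
cal=functools.lru_cache(None)(bot.calibration)
def ray(n,uv,T=None):
    c=cal(n);K=c["camera_matrix"]
    E=c["extrinsics"] if T is None else T
time: 1.15
tcp_pos: [0.3729, -0.0745, 0.2503]
tool_rot: [3.141, -0.001, 0.369]
contact_force: [1.2, -0.0, 0.6]
gripper_width: 0.996
grasp_force: 0.0
time: 2.15
tcp_pos: [0.488, 0.2459, 0.2496]
tool_rot: [-3.141, 0.001, 0.796]
contact_force: [-0.5, -0.3, -1.2]
gripper_width: 0.992
grasp_force: 0.0
time: 2.85
tcp_pos: [0.4882, 0.2453, 0.2501]
tool_rot: [-3.141, 0.0, 1.489]
contact_force: [0.2, 0.3, 0.2]
gripper_width: 0.702
grasp_force: 0.0
```

Run:
```python
from h import *
T=wristT();im=bot.capture("wrist")[:,:,::-1].copy();cv2.imwrite("pics/w1.png",im);np.save("T1.npy",T)
hsv=cv2.cvtColor(im,cv2.COLOR_BGR2HSV);m=cv2.inRange(hsv,(0,0,150),(179,60,255))
for c in cv2.findContours(m,cv2.RETR_EXTERNAL,cv2.CHAIN_APPROX_NONE)[0]:
    if cv2.contourArea(c)>300:
        q=cv2.approxPolyDP(c,4,True)[:,0]
        print([(tuple(a.tolist()),np.round(pt("wrist",a,.006,T)[:2]*1000).astype(int).tolist()) for a in q])
```

```text
[((630, 392), [818, 1]), ((582, 397), [766, -1]), ((595, 408), [782, -17]), ((601, 397), [787, -3]), ((602, 414), [791, -26]), ((626, 412), [818, -25])]
[((636, 348), [816, 57]), ((584, 353), [762, 55]), ((582, 373), [763, 30]), ((633, 369), [817, 31])]
[((639, 300), [810, 114]), ((589, 305), [760, 112]), ((586, 328), [760, 85]), ((638, 323), [813, 87])]
[((299, 171), [478, 272]), ((298, 246), [470, 199]), ((356, 247), [526, 194]), ((357, 236), [528, 205]), ((321, 234), [493, 210]), ((323, 171), [500, 270])]
[((128, 0), [351, 422]), ((118, 0), [343, 422]), ((97, 30), [321, 402]), ((102, 32), [324, 400])]
```

View pics/w1.png

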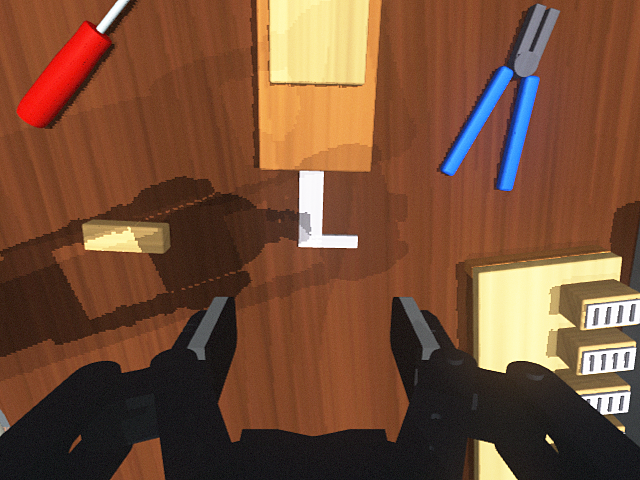

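The wrist view shows the L-shaped probe at (298–357, 171–247), with the blade centre about (0.486, 0.245). I'll descend and grip it.

```bash
python3 -m crank '[[[6,0,-0.2,4,0],[6,0,0,4.5,0],[6,0,0,4.5,0],[6,0,0,4,0],[6,0,0,3,0],[6,0,0,2,0],[6,0,0,0.9,0],[6,0,0,0,0],[1,0,0,0,0],[1,0,0,0,0]]]' 40
python3 -m crank '[[[1,0,0,0,0],[1,0,0,0,0],[1,0,0,0,0],[1,0,0,0,0],[1,0,0,0,0],[1,0,0,0,0]]]' 60
```

```text
time: 3.9
tcp_pos: [0.4876, 0.2459, 0.0229]
tool_rot: [3.139, -0.001, 1.492]
contact_force: [-0.4, 0.4, 0.3]
gripper_width: 0.375
grasp_force: 0.0
time: 4.5
tcp_pos: [0.4876, 0.2459, 0.0231]
tool_rot: [3.139, -0.001, 1.492]
contact_force: [-0.6, -0.3, 5.1]
gripper_width: 0.211
grasp_force: 58.5
```

```bash
python3 -m crank '[[[1,-0.5,0,0,0],[1,-1.5,0,0,0],[1,-2,0,0,0],[1,-2,0,0,0],[1,-2,0,0,0],[1,0,0,0,0]]]' 60
python3 - <<'E'
from h import *
T=wristT();im=bot.capture("wrist")[:,:,::-1].copy();cv2.imwrite("pics/w2.png",im)
E
```

```text
time: 5.1
tcp_pos: [0.4817, 0.1635, 0.0231]
tool_rot: [3.138, 0.001, 1.491]
contact_force: [-0.3, -5.3, 9.1]
gripper_width: 0.214
grasp_force: 60.0
```

View pics/w2.png

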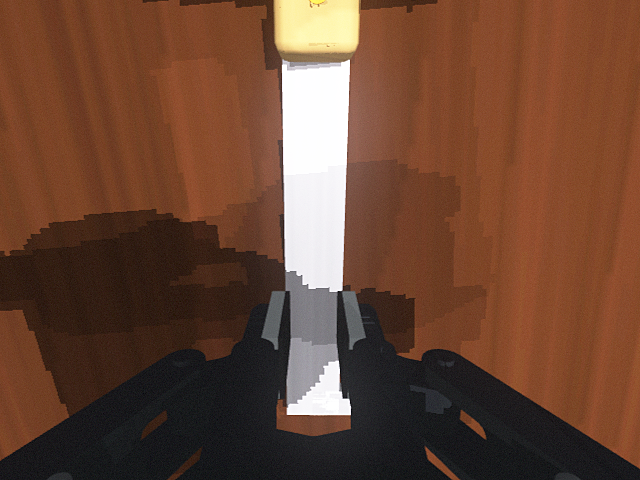

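The probe is firmly held with the blade between the pads, and the handle's front is coming into view at (317,60). I'll keep drawing, lay it down, let go and rise.

```bash
python3 -m crank '[[[1,-2.5,0,0,0],[1,-2.5,0,0,0],[1,-2.5,0,0,0],[1,-2,0,0,0],[1,-1.5,0,0,0],[1,0,0,0,0],[4,0,0,0,0],[4,0,0,0,0],[4,0,0,0,0],[4,0,0,0,0]]]' 60
python3 -m crank '[[[5,0,0,-1.5,0],[6,0,0,-3,0],[6,2,0,-4,0],[6,4,0,-4,0],[6,4,0,0,0],[6,1,0,0,0],[6,0,0,0,0]]]' 60
python3 - <<'E'
from h import *
T=wristT();im=bot.capture("wrist")[:,:,::-1].copy();cv2.imwrite("pics/w3.png",im);np.save("T3.npy",T)
im=bot.capture("scene")[:,:,::-1].copy();cv2.imwrite("pics/s3.png",im)
im=bot.capture("side")[:,:,::-1].copy();cv2.imwrite("pics/d3.png",im)
E
```

```text
time: 6.15
tcp_pos: [0.471, 0.0563, 0.021]
tool_rot: [-3.141, -0.0, 1.492]
contact_force: [0.2, 0.2, -0.2]
gripper_width: 0.467
grasp_force: 0.0
time: 6.85
tcp_pos: [0.479, 0.1623, 0.1411]
tool_rot: [-3.141, 0.0, 1.495]
contact_force: [1.4, -0.4, -0.4]
gripper_width: 0.704
grasp_force: 0.0
```

View pics/w3.png

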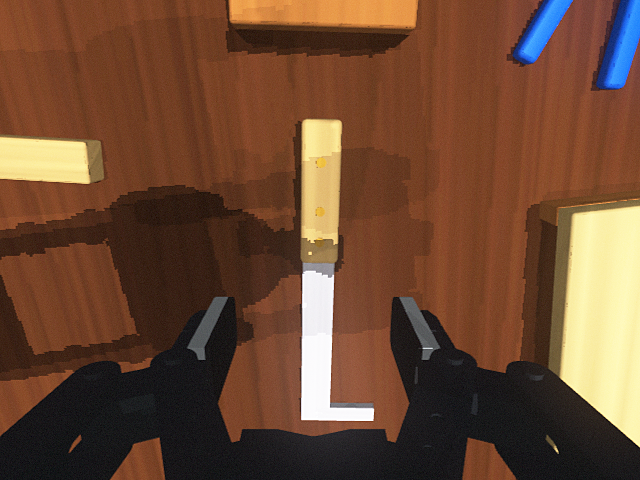

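The probe lies clear of the cubby: handle at (302–341, 120–262), toe at (330–374, 405–420).

Run:
```python
from h import *
T=np.load("T3.npy")
f=lambda u,v,z:np.round(pt("wrist",(u,v),z,T)*1000,1)[:2]
b=f(321.5,121,.026);j=f(317.5,262,.006);t=f(315,420,.006)
print("back",b,"junction",j,"tip",t)
d=(t-j)/np.linalg.norm(t-j);d2=(j-b)/np.linalg.norm(j-b);print(d,d2,np.degrees(np.arctan2(d[1],d[0])),np.degrees(np.arctan2(d2[1],d2[0])),np.linalg.norm(t-j),np.linalg.norm(j-b))
h=j-35*d2;s=bot.read_state();p=np.array(s["tcp_pos"])*1000;y=s["tool_rot"][2]
D=h-p[:2];print("handle",h,"tcp",p,y,"tool dx,dy",D@[np.cos(y),np.sin(y)],D@[np.sin(y),-np.cos(y)])
```

```text
back [489.4 233. ] junction [480.5 139.4] tip [468.9   6.3]
[-0.0868234  -0.99622372] [-0.09465852 -0.9955098 ] -94.98088595984132 -95.43166573387792 133.60452836636938 94.02217823471226
handle [483.81304811 174.24284306] tcp [478.93266641 160.18210606 140.62338092] 1.4914299480414495 tool dx,dy 14.403407494037392 3.750240367609252
```

```bash
python3 -m crank '[[[6,1.7,0.4,1,0],[6,0,0,4,0],[6,0,0,4,0],[6,0,0,2,0],[6,0,0,0.8,0],[6,0,0,0,0],[1,0,0,0,0],[1,0,0,0,0],[1,0,0,0,0],[1,0,0,0,0]]]' 80
python3 -m crank '[[[1,0,0,0,0],[1,0,0,0,0],[1,0,0,0,0],[1,0,0,0,0]]]'
```

```text
time: 8.0
tcp_pos: [0.4866, 0.1779, 0.0255]
tool_rot: [3.138, -0.001, 1.492]
contact_force: [0.4, -0.5, 7.0]
gripper_width: 0.264
grasp_force: 79.6
time: 8.4
tcp_pos: [0.4866, 0.178, 0.0255]
tool_rot: [3.138, -0.0, 1.492]
contact_force: [-0.8, -0.7, 5.8]
gripper_width: 0.262
grasp_force: 79.6
```

```bash
python3 -m crank '[[[1,0,0,-1.5,0],[1,0,0,-3.5,0],[1,-2.6,-0.1,0,0],[1,-4.3,-0.1,0,0],[1,-4.3,-0.1,0,0],[1,-4.3,-0.1,0,0],[1,-4.3,-0.1,0,0],[1,-4.3,-0.1,0,0],[1,-1.6,-0.2,0,0],[1,0,0,0,0]]]'
python3 -m crank '[[[1,0,0,0,-8.1],[1,0,0,0,-8.1],[1,0,0,0,-8.1],[1,0,0,0,-8.1],[1,0,0,0,-8.1],[1,0,0,0,-8.1],[1,0,0,0,-8.1],[1,0,0,0,-8.1],[1,0,0,0,-8.1],[1,0,0,0,-8.1]]]'
python3 -m crank '[[[1,0,0,0,-8.1],[1,0,0,0,-8.1],[1,0,0,0,0],[1,0,0,0,0]]]'
python3 - <<'E'
from h import *
T=wristT();im=bot.capture("wrist")[:,:,::-1].copy();cv2.imwrite("pics/w4.png",im);np.save("T4.npy",T)
print(bot.read_state()["tcp_pos"],bot.read_state()["tool_rot"])
E
```

```text
time: 9.4
tcp_pos: [0.4567, -0.0798, 0.0741]
tool_rot: [3.141, 0.001, 1.488]
contact_force: [-0.5, 0.2, -0.7]
gripper_width: 0.261
grasp_force: 78.5
time: 10.4
tcp_pos: [0.4567, -0.0765, 0.0737]
tool_rot: [3.141, -0.0, 2.913]
contact_force: [0.1, 0.2, -2.4]
gripper_width: 0.259
grasp_force: 78.7
time: 10.8
tcp_pos: [0.4568, -0.077, 0.0737]
tool_rot: [3.141, -0.0, -3.097]
contact_force: [-0.3, 0.5, -1.7]
gripper_width: 0.264
grasp_force: 78.5
[ 0.45676416 -0.07717674  0.07367211] [ 3.14146391e+00 -7.11460038e-05 -3.09674420e+00]
```

View pics/w4.png

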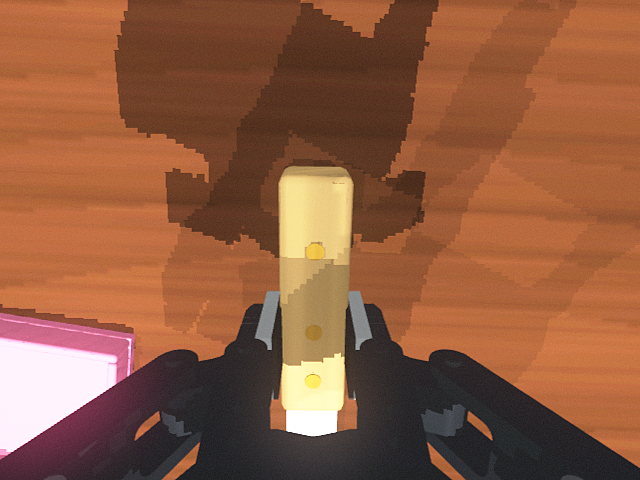

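The probe is held level and pointing at the rack. The pink tray's corner shows at (133,335). I'll check its clearance and lower the probe.

```bash
python3 - <<'E'
from h import *
T=np.load("T4.npy");print(pt("wrist",(133,335),.022,T),pt("wrist",(130,380),.022,T))
E
python3 -m crank '[[[1,0,0,2,0],[1,0,0,1.5,0],[1,0,0,1,0],[1,0,0,0,0],[1,0,0,0,0]]]'
python3 - <<'E'
from h import *
im=bot.capture("scene")[:,:,::-1].copy();cv2.imwrite("pics/s5.png",im)
hsv=cv2.cvtColor(im,cv2.COLOR_BGR2HSV);m=cv2.inRange(hsv,(0,0,150),(179,60,255));m[:150]=0;m[308:]=0;m[:,:240]=0;m[:,400:]=0
for c in cv2.findContours(m,cv2.RETR_EXTERNAL,cv2.CHAIN_APPROX_NONE)[0]:
    if cv2.contourArea(c)>30:
        q=cv2.approxPolyDP(c,2,True)[:,0]
        print([(tuple(a.tolist()),np.round(pt("scene",a,.009)[:2]*1000).astype(int).tolist()) for a in q])
cv2.imwrite("pics/s5c.png",cv2.resize(im[190:350,230:430],None,fx=4,fy=3.75)[:600])
print(bot.read_state()["tcp_pos"])
E
```

```text
[ 0.49022414 -0.16574138  0.022     ] [ 0.51673035 -0.16962058  0.022     ]
time: 11.35
tcp_pos: [0.457, -0.0778, 0.0289]
tool_rot: [-3.142, 0.0, -3.095]
contact_force: [-0.2, 0.0, -0.7]
gripper_width: 0.256
grasp_force: 78.6
[((300, 247), [493, -86]), ((293, 293), [629, -81]), ((316, 295), [628, -26]), ((316, 292), [620, -27]), ((302, 290), [618, -61]), ((308, 248), [494, -65])]
[((287, 184), [285, -155]), ((296, 193), [314, -125]), ((306, 193), [311, -98]), ((301, 181), [269, -119]), ((294, 181), [271, -138]), ((298, 190), [303, -122])]
[((240, 177), [275, -290]), ((240, 189), [319, -280]), ((255, 189), [314, -239]), ((256, 177), [270, -246])]
[((286, 168), [225, -169]), ((293, 175), [249, -145]), ((302, 176), [250, -119])]
[((275, 150), [157, -213]), ((276, 153), [169, -208]), ((304, 165), [206, -120]), ((312, 172), [231, -93]), ((320, 150), [140, -83])]
[ 0.4573767  -0.07798398  0.02931582]
```

View pics/s5c.png

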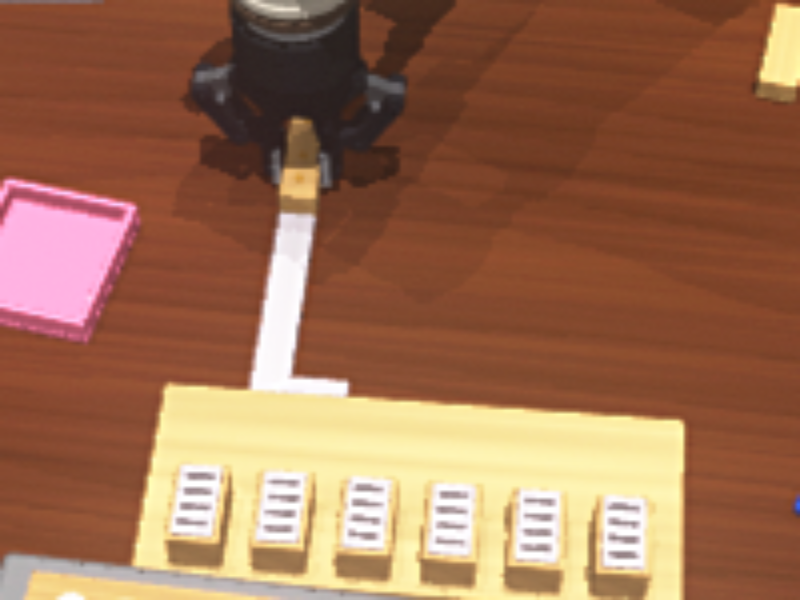

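```bash
python3 -m crank '[[[1,0,-0.6,0.15,0],[1,-2,0,0,0],[1,-2.5,0,0,0],[1,-2.5,0,0,0],[1,-2,0,0,0],[1,0,0,0,0]]]'
python3 -m crank '[[[1,-1.5,0,0,0],[1,-1,0,0,0],[1,-1,0,0,0],[1,0,0,0,0]]]'
```

```text
time: 12.0
tcp_pos: [0.55, -0.0805, 0.0284]
tool_rot: [-3.14, 0.004, -3.094]
contact_force: [0.0, -0.5, -1.3]
gripper_width: 0.259
grasp_force: 78.6
time: 12.4
tcp_pos: [0.583, -0.0782, 0.0276]
tool_rot: [-3.141, 0.001, -3.095]
contact_force: [0.0, -0.2, -1.4]
gripper_width: 0.258
grasp_force: 78.6
```

```bash
python3 -m crank '[[[1,0,1,0,0],[1,0,1.5,0,0],[1,0,1.5,0,0],[1,0,1.5,0,0],[1,0,1.5,0,0],[1,0,1.5,0,0],[1,0,1.5,0,0],[1,0,1.5,0,0],[1,0,1,0,0],[1,0,0,0,0]]]'
python3 -m crank '[[[1,0,1,0,0],[1,0,1,0,0],[1,0,1,0,0],[1,0,0.8,0,0],[1,0,0.5,0,0],[1,0,0,0,0]]]'
```

```text
time: 13.4
tcp_pos: [0.5758, 0.0484, 0.0271]
tool_rot: [3.141, -0.0, -3.093]
contact_force: [1.0, 0.2, -1.8]
gripper_width: 0.26
grasp_force: 78.6
time: 14.0
tcp_pos: [0.5739, 0.0907, 0.0271]
tool_rot: [3.141, -0.0, -3.094]
contact_force: [0.1, -0.9, -1.4]
gripper_width: 0.26
grasp_force: 78.6
```

```bash
python3 -m crank '[[[1,0.5,0,0,0],[1,1,0,0,0],[1,1.5,0,0,0],[1,2,0,0,0],[1,2,0,0,0],[1,2,0,0,0],[1,2,0,0,0],[1,1.5,0,0,0],[1,1,0,0,0],[1,0.5,0,0,0]]]'
python3 -m crank '[[[1,0.5,0,0,0],[1,1,0,0,0],[1,1,0,0,0],[1,0.5,0,0,0],[1,0,0,0,0]]]'
python3 - <<'E'
from h import *
im=bot.capture("scene")[:,:,::-1].copy();cv2.imwrite("pics/s6.png",im)
cv2.imwrite("pics/s6c.png",cv2.resize(im[190:350,270:470],None,fx=4,fy=3.75))
E
```

```text
time: 15.0
tcp_pos: [0.433, 0.0832, 0.027]
tool_rot: [3.142, -0.001, -3.095]
contact_force: [-0.1, 0.6, -2.1]
gripper_width: 0.258
grasp_force: 78.6
time: 15.5
tcp_pos: [0.4032, 0.082, 0.0269]
tool_rot: [3.141, -0.001, -3.095]
contact_force: [-0.5, -0.3, -1.8]
gripper_width: 0.261
grasp_force: 78.6
```

View pics/s6c.png

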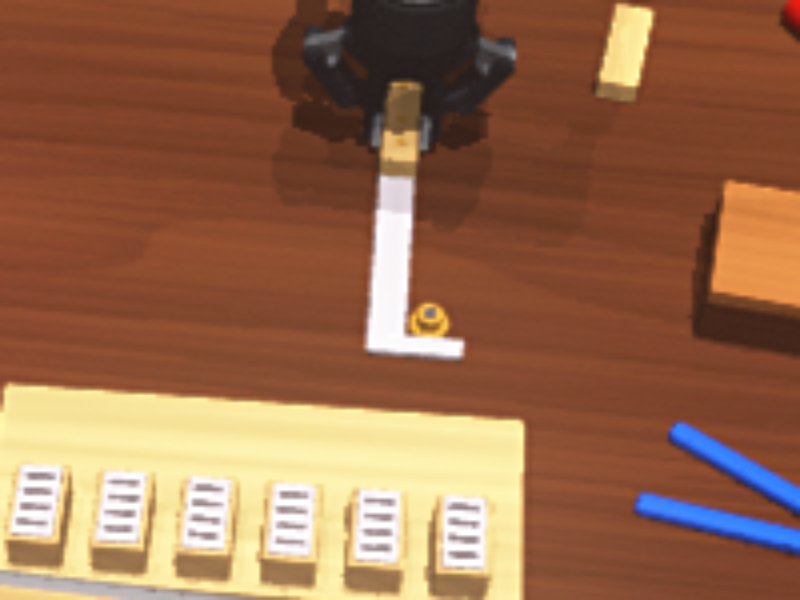

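The nut (crop (429,320), full image about (377,275)) is out in front of the rack, in the corner of the toe. I'll move the probe off it and lay it flat.

```bash
python3 -m crank '[[[1,-1,0,0,0],[1,-1.5,0,0,0],[1,0,-1.5,0,0],[1,0,-2.5,0,0],[1,0,-2.5,0,0],[1,0,-1.5,0,0],[1,0,0,0.15,0],[1,0,0,0,0],[3,0,0,0,0],[4,0,0,0,0]]]'
python3 -m crank '[[[5,0,0,0,0],[5,0,0,0,0],[5,0,0,0,0],[5,0,0,-1,0],[6,0,0,-3,0],[6,0,0,-4,0],[4,0,0,-5,0],[4,0,0,-5,0],[4,0,0,-2,0],[4,0,0,0,0]]]' 40
python3 - <<'E'
from h import *
T=wristT();im=bot.capture("wrist")[:,:,::-1].copy();cv2.imwrite("pics/w7.png",im)
im2=bot.capture("scene")[:,:,::-1].copy();cv2.imwrite("pics/s7.png",im2)
for n,i,TT,z,(y0,y1,x0,x1) in(("wrist",im,T,.009,(0,480,0,640)),("scene",im2,None,.009,(230,320,330,420))):
    hsv=cv2.cvtColor(i,cv2.COLOR_BGR2HSV);m=cv2.inRange(hsv,(18,120,80),(32,255,255));k=np.zeros_like(m);k[y0:y1,x0:x1]=m[y0:y1,x0:x1]
    for c in cv2.findContours(k,cv2.RETR_EXTERNAL,cv2.CHAIN_APPROX_NONE)[0]:
        if cv2.contourArea(c)>15:
            (u,v),r=cv2.minEnclosingCircle(c);print(n,round(u),round(v),round(r),np.round(pt(n,(u,v),z,TT)*1000))
E
```

```text
time: 16.55
tcp_pos: [0.4332, 0.0038, 0.0258]
tool_rot: [3.142, 0.0, -3.094]
contact_force: [0.1, 0.1, -0.5]
gripper_width: 0.468
grasp_force: 0.0
time: 17.55
tcp_pos: [0.4353, 0.0026, 0.2306]
tool_rot: [-3.139, 0.009, -3.095]
contact_force: [0.4, 0.4, -1.4]
gripper_width: 0.47
grasp_force: 0.0
wrist 269 410 7 [662. -35.   9.]
wrist 254 410 9 [662. -51.   9.]
wrist 419 320 13 [547. 109.   9.]
wrist 314 224 4 [456.   3.   9.]
wrist 315 201 4 [435.   3.   9.]
wrist 316 166 4 [403.   2.   9.]
wrist 315 154 24 [394.   1.   9.]
wrist 582 89 22 [332. 215.   9.]
wrist 587 46 21 [301. 211.   9.]
wrist 607 16 17 [279. 220.   9.]
scene 377 276 5 [555. 112.   9.]
scene 338 234 6 [440.   3.   9.]
```

View pics/w7.png

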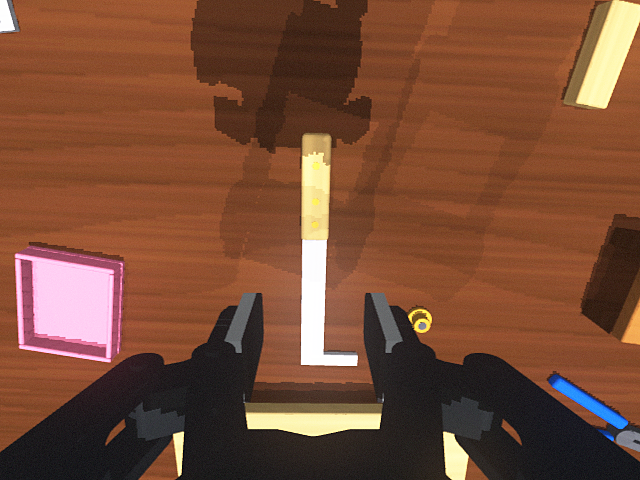

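The nut is at pixel (419,320), about (0.549, 0.110), and the probe lies flat. I'll move over the nut and look once more.

```bash
python3 -m crank '[[[5,-2.9,2.5,0,0],[5,-3,2.6,0,0],[5,-3,2.6,0,0],[5,-3,2.5,2,0],[5,0,0,4,0],[5,0,0,2,0],[5,0,0,0,0],[5,0,0,0,0]]]' 40
python3 - <<'E'
from h import *
T=wristT();im=bot.capture("wrist")[:,:,::-1].copy();cv2.imwrite("pics/w8.png",im)
hsv=cv2.cvtColor(im,cv2.COLOR_BGR2HSV);m=cv2.inRange(hsv,(18,120,60),(32,255,255))
for c in cv2.findContours(m,cv2.RETR_EXTERNAL,cv2.CHAIN_APPROX_NONE)[0]:
    if cv2.contourArea(c)>100:
        (u,v),r=cv2.minEnclosingCircle(c);x,y,w,h=cv2.boundingRect(c);print(round(u),round(v),round(r),(x,y,w,h),np.round(pt("wrist",(u,v),.008,T)*1000))
s=bot.read_state();print(s["tcp_pos"],s["tool_rot"])
E
```

```text
time: 18.45
tcp_pos: [0.5461, 0.1106, 0.1446]
tool_rot: [3.141, -0.003, -3.095]
contact_force: [1.7, -0.2, 0.5]
gripper_width: 0.588
grasp_force: 0.0
149 466 27 (125, 446, 49, 34) [755. -16.   8.]
312 369 71 (242, 357, 142, 14) [655. 115.   8.]
57 361 57 (0, 356, 115, 14) [657. -79.   8.]
315 234 17 (298, 217, 35, 35) [548. 111.   8.]
129 30 7 (123, 25, 13, 13) [428.  -4.   8.]
152 50 51 (136, 0, 34, 100) [438.   8.   8.]
[0.54715497 0.11051806 0.14606145] [-3.14158836e+00  2.41949389e-04 -3.09494624e+00]
```

```bash
python3 -m crank '[[[5,-0.1,0,3,0],[5,0,0,4,0],[5,0,0,3,0],[5,0,0,1.7,0],[5,0,0,0,0],[0.8,0,0,0,0],[0.8,0,0,0,0],[0.8,0,0,0,0],[0.8,0,0,0,0],[0.8,0,0,0,0]]]' 40
python3 -m crank '[[[0.8,0,0,0,0],[0.8,0,0,0,0],[0.8,0,0,0,0]]]'
```

```text
time: 19.5
tcp_pos: [0.5499, 0.1106, 0.0311]
tool_rot: [-3.141, 0.004, -3.095]
contact_force: [-1.3, -0.7, 7.3]
gripper_width: 0.144
grasp_force: 39.0
time: 19.8
tcp_pos: [0.5499, 0.1106, 0.031]
tool_rot: [-3.141, 0.004, -3.095]
contact_force: [-0.4, -0.1, 6.2]
gripper_width: 0.144
grasp_force: 39.0
```

```bash
python3 -m crank '[[[0.8,0,0,-2,0],[0.8,0,0,-4,0],[0.8,0,0,-4,0],[0.8,0,-3,-3,0],[0.8,0.2,-4.5,0,0],[0.8,0.2,-4.9,0,0],[0.8,0.2,-4.9,0,0],[0.8,0.2,-4.9,0,0],[0.8,0.3,-4.9,0,0],[0.8,0.3,-4.9,0,0]]]'
python3 -m crank '[[[0.8,0.2,-4.9,0,0],[0.8,0.2,-4.9,0,0],[0.8,0.2,-4.5,0,0],[0.8,0.3,-1.9,0,0],[0.8,0,0,0,0],[0.8,0,0,0,0]]]'
python3 - <<'E'
from h import *
T=wristT();im=bot.capture("wrist")[:,:,::-1].copy();cv2.imwrite("pics/w9.png",im);np.save("T9.npy",T)
E
```

```text
time: 20.8
tcp_pos: [0.549, -0.2117, 0.1597]
tool_rot: [-3.141, 0.001, -3.095]
contact_force: [0.2, -0.5, -1.4]
gripper_width: 0.145
grasp_force: 39.0
time: 21.4
tcp_pos: [0.5477, -0.371, 0.1588]
tool_rot: [3.141, 0.0, -3.095]
contact_force: [-0.8, -0.3, -1.0]
gripper_width: 0.144
grasp_force: 39.1
```

View pics/w9.png

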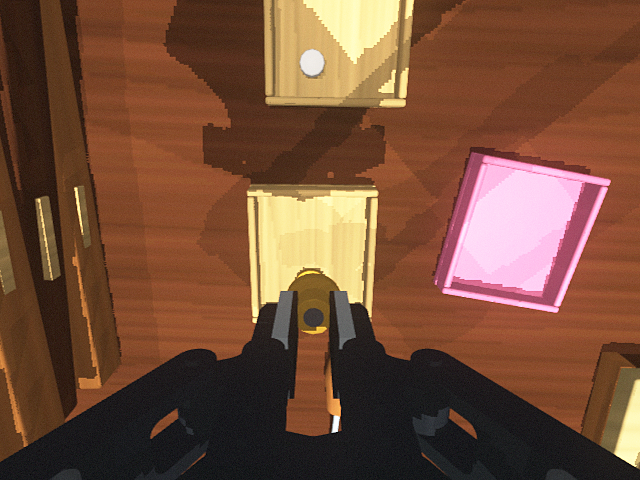

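The nut is in the gripper at (313,300) over the free half of the nut tray, whose near rim runs from (248,187) to (377,187). I'll check the offset.

Run:
```python
from h import *
T=np.load("T9.npy");a=pt("wrist",(248,187),.022,T)*1000;b=pt("wrist",(377,187),.022,T)*1000
x=(b-a)[:2];x/=np.linalg.norm(x);n=np.array([x[1],-x[0]]);n*=np.sign(n[0]);m=(a+b)[:2]/2
s=bot.read_state();p=np.array(s["tcp_pos"])*1000
print(a,b,"mid near wall",m,"target",m+30*n,"tcp",p,s["tool_rot"])
im=cv2.imread("pics/scene0.png");hsv=cv2.cvtColor(im,cv2.COLOR_BGR2HSV)[240:285,155:205]
k=cv2.inRange(hsv,(8,170,60),(24,255,215));v,u=np.nonzero(k[15:]);print("mate",len(u),np.round(pt("scene",(u.mean()+155,v.mean()+255),.012)*1000))
```

```text
[ 519.98301292 -415.74468033   22.        ] [ 515.98659858 -330.92975607   22.        ] mid near wall [ 517.98480575 -373.3372182 ] target [ 547.95155777 -371.92520778] tcp [ 547.87576817 -370.28182445  158.7004011 ] [ 3.14057869e+00 -1.70319998e-04 -3.09363328e+00]
mate 457 [ 617. -372.   12.]
```

```bash
python3 -m crank '[[[0.8,0,0,3,0],[0.8,0,0,4,0],[0.8,0,0,3,0],[0.8,0,0,1.5,0],[0.8,0,0,0.5,0],[0.8,0,0,0.15,0],[0.8,0,0,0,0],[2,0,0,0,0],[3.2,0,0,0,0],[3.2,0,0,0,0]]]'
python3 -m crank '[[[3.2,0,0,0,0],[3.2,0,0,-1,0],[3.2,0,0,-3,0],[3.2,0,0,-5,0],[3.2,3,0,-4,0],[3.2,4,0,-2,0],[3.2,4,0,-2,0],[3.2,0,0,0,0],[3.2,0,0,0,0]]]'
python3 - <<'E'
from h import *
w=bot.capture("wrist")[:,:,::-1];s=bot.capture("scene")[:,:,::-1]
o=np.zeros((600,800,3),np.uint8);o[:360,:480]=cv2.resize(w,(480,360));o[:240,480:800]=cv2.resize(s[225:295,150:243],(320,240));o[360:600,:320]=cv2.resize(s,(320,240));o[360:600,320:800]=cv2.resize(s[200:320,260:500],(480,240))
cv2.imwrite("pics/f.png",o)
E
```

```text
time: 22.45
tcp_pos: [0.548, -0.3723, 0.038]
tool_rot: [-3.141, 0.001, -3.095]
contact_force: [1.0, 0.1, 0.1]
gripper_width: 0.378
grasp_force: 0.0
time: 23.35
tcp_pos: [0.4377, -0.3775, 0.2085]
tool_rot: [-3.14, 0.002, -3.096]
contact_force: [0.0, -0.2, -0.7]
gripper_width: 0.372
grasp_force: 0.0
```

View pics/f.png

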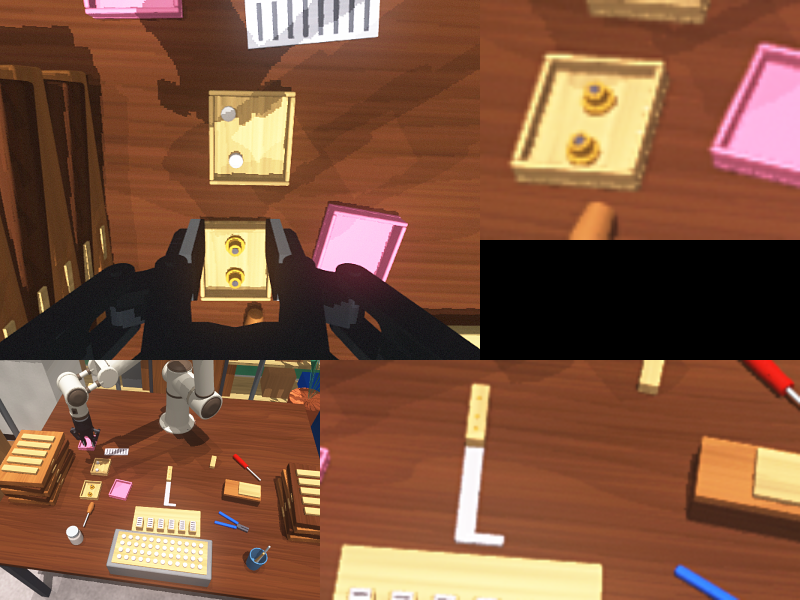

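Both nuts stand upright in the nut tray (crop (597,97) and (582,148)). The probe lies flat in front of the rack, the other things look undisturbed, and the gripper is clear at 0.21 m.

```bash
python3 -c "
from rig import bot
print(bot.hand_in())"
```

```text
the job is handed in; nothing more can be done
None
```

The job is handed in: the nut is in the tray beside its mate, the probe lies flat on the bench in front of the rack, and it took about 23 s of the 72 s allowed.

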